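Stand the toppled soap caddy back in its place

ROBOT

A 7-joint arm with a two-finger parallel gripper is mounted at the origin on the work surface. World frame = base frame: x ahead of the robot, y to its left, z up, the work surface at z = 0. Lengths are in m, angles in degrees, forces in N, time in s.
With the tool pointing down it reaches from about 0.4 to 0.85 m from the base axis. Payload 10.4 kg.
Tool frame: the origin (TCP) lies midway between the tips of the shut fingers; the grasp point (between the pads) lies 19 mm behind it (env.grasp_offset is the distance from the TCP to the grasp point, in m); z points along the fingers, y is the line along which they close (so a half turn about z gives the same grasp; the last joint's range is limited). The gripper opens to 87 mm and grips with 3 to 60 N. Pads are 19 mm wide; open, the fingers measure 117 mm over their backs; the gripper's body (75 mm by 190 mm) begins 51 mm behind the grasp point.
Start: joints at [67.46, 19.034, -3.707, 83.658, 1.238, 77.344, -5.071], TCP at [0.226, -0.583, 0.223] pointing down, gripper open.
Joint ranges: [-148.97, 148.97], [-28.65, 121.19], [-84.17, 76.75], [9.2, 138.47], [-72.65, 252.65], [3.7, 117.97], [-149.18, 149.18]. Speed limits (degrees/s): [127.2, 127.2, 159.86, 159.86, 180, 180, 180].

INTERFACE

Orientations are given as [roll, pitch, yaw] about the fixed x, y, z axes, in that order (R = Rz(yaw) Ry(pitch) Rx(roll)).
In Python, from workcell import env, imaging gives the robot as it stands.
- The arm moves only by the tool arm_command, never from a script. Its argument "plan" is one flat list of numbers, 5 for each row, row after row: the shift along the tool's x, y, z as a fraction of full scale, then the turn about the tool's z as a fraction of full scale, then the opening, from 0 (shut) to 1 (fully open). In form: [tx, ty, tz, turn, hand, tx, ty, tz, turn, hand, ...]. A call has 1 to 12 rows; each row shifts and turns the commanded pose from where the row before left it, along the tool's axes as they then stand; what a row does not reach is not made up. Full scale, the value 1, is 0.5 m for a shift and 6 degrees for a turn. A row lasts 1/10 s, in which the tool goes at most 50 mm and 8.59 degrees, less where a joint would pass 70% of its speed; a pose out of reach is approached as far as the arm can. A call with a number of a shift or a turn outside -1 to 1 is refused whole. A call with a gripper value outside its range is refused whole. The fingers move at their own pace and stop on an object; "grip_force" is the grip in N (left out, the last holds). Time passes only in rows, so rows that do not move let the fingers close. It gives the time, the measured TCP pose, the force, the opening and the grip force at its end, in the units of the state.
- env.observe(): the state, without advancing time (a new reading comes with each control period).
- imaging.camera(name): name is "scene" or "side" or "wrist"; returns a dict with "image" (384x512x3 uint8, blue, green, red), "depth" (384x512 float32, m along the optical axis (not along the pixel's ray), 0 where there is no reading), "camera_matrix" (3x3 intrinsics, pixels), "extrinsics" (4x4, takes a point from camera to world coordinates). Camera axes: x right, y up, looking along -z (the intrinsics and any distortion apply to the point x, -y, -z); pixel columns grow to the right and rows downward; lengths in m; the calibration is good to about 2 mm. The wrist camera is an equidistant fisheye: a pixel r from the principal point sees the ray r / f radians off the axis. A picture is of the moment at which its call begins.
- env.finish_job(): hands the job in; it is judged then, once.
The state is a dict: "time": time; "joints": joint angles; "joint_velocities": joint speeds; "joint_torque": joint torques, N m; "tcp_pos": TCP position; "tcp_rot": TCP orientation; "force": force on the tool from outside, world axes, zero at the start; "moment": the same for the moment, N m; "width": opening from 0.0 (shut) to 1.0 (fully open); "grasp_force": force on a finger pad.
Only numpy, scipy, OpenCV 4.12 (cv2) and the standard library are available. Lean on these libraries where they do the work, as an engineer would, in place of code of your own. Each camera call takes 0.05 s, during which the arm holds its last target. There are 200 camera calls.

TASK

The white soap caddy on the laundry counter has toppled onto its side: push against its upper rim to tip it over, away from you, back onto its floor, then push it along the counter until its back lies flat against the front of the pay console, its whole back on the console. Only push it with the fingers, never pick it up, and leave the other things on the counter where they are.

Things in the scene. Friction and masses are not known exactly. Their poses are not given: they have to be found in the camera images.
- console: Fixed grey painted-metal pay console on the counter, a low box 120 deep (x) x 420 wide (y) x 70 mm tall, beyond the caddy. Origin: middle of the lower edge of its plain front face, which looks to the robot; +x points away from the robot (within about 0.22 rad), +z up. The front face is the plane x = 0 of this frame.
- caddy: Loose white plastic open box, 5 mm walls, one mid partition, 0.3-0.65 kg; standing 90 tall, 200 wide, 120 mm front to back. Starts lying on a 200 x 90 long wall, mouth to the robot. Origin: centre of that wall's outside (the front wall once standing). +x out of the mouth (level at first, up when standing; rim at 45 mm, floor -45); y along the width; +z to the other long wall (up at first).
- caddy_back (a point): Centre of the outside of the long wall that is uppermost at the start and goes against the console (the back wall): caddy (0, 0, 120 mm).
- caddy_edge (a point): Middle of the caddy's lower floor edge, caddy (-45, 0, 0 mm), on the counter on the console's side of the lying caddy. Pushed near its top rim towards the console, the caddy pivots on this edge with little sliding; past about 35 degrees it falls onto its floor by itself, with roughly 30 to 75 mm then left between its back wall and the console.
- caddy_mid (a point): Centre of the caddy's box, caddy (0, 0, 60 mm): 60 mm above the counter while it lies on its side, 45 mm when it stands, 75 mm at most while it tips.
- detergent: Bystander, loose: blue plastic detergent bottle, 76 mm diameter, 210 mm tall, to one side of the caddy. Origin: centre of its underside.
- softener: Bystander, loose: white plastic softener bottle, 68 mm diameter, 190 mm tall, to one side of the caddy. Origin: centre of its underside.
- dose_cup: Bystander, loose: clear plastic dosing cup, 60 mm diameter, 55 mm tall, to one side of the caddy. Origin: centre of its underside.
- spray_can: Bystander, loose: aluminium spray can, 54 mm diameter, 160 mm tall, to one side of the caddy. Origin: centre of its underside.
- sheet_box: Bystander, loose: cardboard carton 120 x 60 x 110 mm tall, to one side of the caddy. Origin: centre of its underside.
- coin_dish: Bystander, loose: white ceramic dish, 80 mm diameter, 25 mm tall, to one side of the caddy. Origin: centre of its underside.
- brush: Bystander, loose: clothes brush lying flat, to one side of the caddy. Origin: on its handle axis.
Things that resemble listed ones, but are neither listed nor needed, are in the scene too. What is shaped like the caddy but brown or orange is not meant.

How it is judged (in metres and radians):
On the way, in this order (a step that is already met when the one before it is completed fails the run):
1. the caddy stands on its floor (angle between caddy's own x axis and vertical below 0.1 rad and height (world z) of caddy_mid below 0.055 m), for 0.2 s.
2. the standing caddy lies flat against the console (all of step 1 and x of caddy_back in the frame of console above -0.007 m and angle between the z axis of caddy and the x axis of console, either way round below 0.06 rad and y of caddy_back in the frame of console between -0.1 and 0.1 m), for 0.2 s.
At the end, for the whole second after the job is handed in: The caddy stands on its floor (within 0.1 rad), at rest, its back wall within 7 mm of the console's front face at its middle and parallel to it within 0.06 rad, its middle within 100 mm of the console's middle sideways (so the whole back wall is on the console) (all of step 2 and linear speed of caddy below 0.01 m/s and angular speed of caddy below 0.05 rad/s); the robot touches nothing.
It fails at once if the caddy is lifted (its centre more than 100 mm above the counter; tipping needs 75 mm) (height (world z) of caddy_mid above 0.1 m).
It fails at once if a bystander (detergent, softener, dose cup, spray can) is shifted by more than 30 mm or knocked over (distance of any of detergent, softener, dose_cup, spray_can from where it was at the start of the episode above 0.03 m or angle between any of detergent, softener, dose_cup, spray_can's own z axis and vertical above 0.5 rad).
It fails at once if a bystander (sheet box, coin dish, brush) is shifted by more than 30 mm or knocked over (distance of any of sheet_box, coin_dish, brush from where it was at the start of the episode above 0.03 m or angle between any of sheet_box, coin_dish's own z axis and vertical above 0.5 rad).
It also fails if it takes over 45 s, if anything falls off the work surface, if the arm or the gripper's body presses on something with over 40 N, if the wrist force passes 120 N, or if a joint passes its speed limit or range.

## Working session

There is one attempt and no reset: what is moved stays moved. The work goes in short steps, Python scripts to look and compute and a tool call to move; the robot and the scene stay as the last step left them, time stands still between calls to the robot, and variables do not carry over. Pictures are saved under pics/ and viewed, at most 10 in all, crops included, and the job is handed in when it is done.

Besides the shell and the picture viewer there is one more tool, called after "Call:" as a command line: name --argument value ..., lists and objects as JSON in quotes. arm_command: Moves the arm, as the interface text tells. Its arguments: {"type":"object","properties":{"plan":{"type":"array","items":{"type":"number"}},"grip_force":{"type":"number"}},"required":["plan"]}

```bash
mkdir -p pics
cat > h.py <<'E'
import numpy as np,cv2
from workcell import env,imaging
def world(c):
    d=c["depth"];K=c["camera_matrix"];v,u=np.indices(d.shape)
    p=np.stack([(u-K[0,2])/K[0,0]*d,-(v-K[1,2])/K[1,1]*d,-d],-1)
    T=c["extrinsics"];return p@T[:3,:3].T+T[:3,3]
E
python3 - <<'E'
from h import *
a=imaging.camera("scene");b=imaging.camera("side")
np.save("a.npy",a,allow_pickle=True);np.save("b.npy",b,allow_pickle=True)
cv2.imwrite("pics/a.png",a["image"]);cv2.imwrite("pics/b.png",b["image"])
s=env.observe();print(s["time"],s["tcp_pos"],s["tcp_rot"],s["width"])
print(a["extrinsics"].round(2),b["extrinsics"].round(2))
E
```

```text
0.1 [ 0.22633733 -0.58221255  0.22184072] [-1.79928882e+02  4.45185246e-03  2.12475749e+01] 1.0016067089582847
[[-0.87 -0.3   0.4   1.05]
 [ 0.5  -0.52  0.7   0.96]
 [-0.01  0.8   0.6   0.97]
 [ 0.    0.    0.    1.  ]] [[-0.78 -0.42  0.47  1.25]
 [ 0.63 -0.52  0.58  0.89]
 [-0.    0.75  0.67  1.17]
 [ 0.    0.    0.    1.  ]]
```

View pics/a.png

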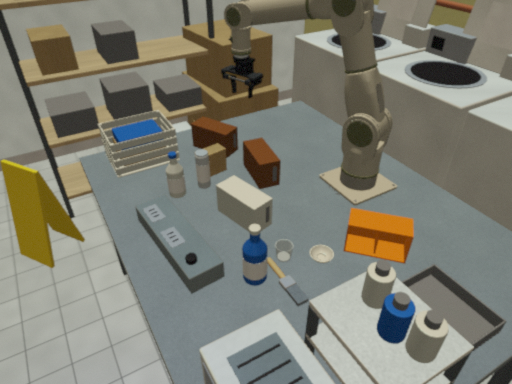

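View pics/b.png

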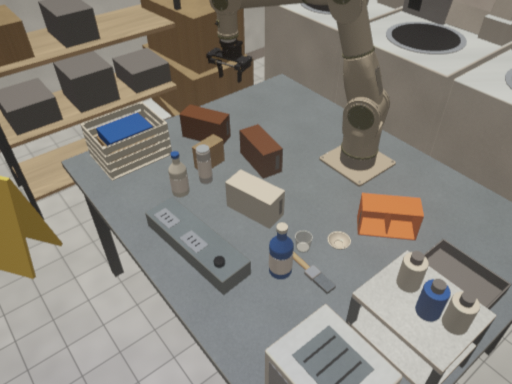

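The scene view shows four caddy shapes: white at (243,203), brown at (262,163) and (214,135), and orange at (379,235). The white one is meant: it is the only white one, and it lies in front of the grey console at (178,242). I'll confirm that in a crop and measure.

Run:
```python
from h import *
for n,box in(("a",(150,280,130,300)),("b",(150,290,130,310))):
    c=np.load(n+".npy",allow_pickle=True).item();P=world(c)
    if n=="a":
        r=c["image"][130:310,130:350];cv2.imwrite("pics/crop.png",cv2.resize(r,None,fx=3.3,fy=3.3,interpolation=cv2.INTER_CUBIC))
    z=P[...,2]
    def rect(seed,lo,hi,nm):
        m=((z>lo)&(z<hi)&(c["depth"]>0)).astype(np.uint8)
        m=cv2.erode(m,np.ones((2,2)))
        k,l=cv2.connectedComponents(m)
        L=l[seed[1],seed[0]]; q=P[l==L] if L else P[:0]
        if len(q)<10:print(nm,"none",z[seed[1],seed[0]]);return
        (ce,s,an)=cv2.minAreaRect(q[:,:2].astype(np.float32)*1000);print(n,nm,np.round(ce),np.round(s),round(an,1),"z",np.median(q[:,2]).round(4),len(q))
        print(np.round(cv2.boxPoints((ce,s,an))).tolist())
    S={"a":dict(caddy=(240,192),console=(170,240)),"b":dict(caddy=(252,188),console=(185,235))}[n]
    rect(S["caddy"],.112,.13,"caddytop")
    rect(S["console"],.062,.08,"console")
    # all objects: components above 12mm within the work region
    m=((z>.012)&(z<.3)&(c["depth"]>0)&(P[...,0]>.25)&(P[...,0]<1)&(abs(P[...,1])<.55)).astype(np.uint8)
    k,l,st,ce=cv2.connectedComponentsWithStats(m)
    for i in range(1,k):
        if st[i,4]>40:
            q=P[l==i];print(n,ce[i].round(),"x",np.percentile(q[:,0],[1,99]).round(3),"y",np.percentile(q[:,1],[1,99]).round(3),"zmax",q[:,2].max().round(3))
```

```text
a caddytop [518. -38.] [ 90. 198.] 14.6 z 0.1219 865
[[449.0, 46.0], [499.0, -145.0], [587.0, -122.0], [537.0, 69.0]]
a console [789. -16.] [118. 416.] 5.4 z 0.072 2878
[[711.0, 185.0], [750.0, -229.0], [867.0, -217.0], [828.0, 196.0]]
a [215. 151.] x [0.31  0.588] y [-0.547 -0.274] zmax 0.166
a [152. 158.] x [0.582 0.856] y [-0.548 -0.271] zmax 0.196
a [261. 161.] x [0.268 0.377] y [-0.357 -0.148] zmax 0.129
a [254. 231.] x [0.453 0.664] y [-0.13   0.387] zmax 0.215
a [180. 242.] x [0.716 0.862] y [-0.22   0.192] zmax 0.095
a [357. 223.] x [0.251 0.311] y [0.236 0.342] zmax 0.127
a [284. 249.] x [0.473 0.53 ] y [0.176 0.233] zmax 0.061
a [322. 252.] x [0.36  0.434] y [0.235 0.309] zmax 0.031
a [326. 306.] x [0.502 0.66 ] y [0.53 0.55] zmax 0.245
a [241. 339.] x [0.723 0.92 ] y [0.502 0.549] zmax 0.225
b caddytop [517. -40.] [ 94. 202.] 14.7 z 0.1212 924
[[445.0, 45.0], [497.0, -150.0], [588.0, -126.0], [537.0, 69.0]]
b console [791. -18.] [119. 417.] 5.3 z 0.0712 3162
[[712.0, 184.0], [751.0, -231.0], [869.0, -220.0], [830.0, 195.0]]
b [210. 143.] x [0.31  0.589] y [-0.548 -0.273] zmax 0.168
b [147. 157.] x [0.583 0.857] y [-0.548 -0.27 ] zmax 0.197
b [261. 150.] x [0.27  0.378] y [-0.354 -0.147] zmax 0.129
b [255. 198.] x [0.453 0.584] y [-0.135  0.064] zmax 0.129
b [368. 210.] x [0.25  0.312] y [0.229 0.34 ] zmax 0.127
b [199. 245.] x [0.719 0.864] y [-0.22   0.192] zmax 0.096
b [292. 260.] x [0.541 0.666] y [0.211 0.392] zmax 0.215
b [303. 240.] x [0.474 0.53 ] y [0.177 0.233] zmax 0.061
b [339. 239.] x [0.358 0.437] y [0.234 0.31 ] zmax 0.032
b [370. 287.] x [0.45  0.661] y [0.531 0.55 ] zmax 0.245
b [296. 341.] x [0.724 0.921] y [0.503 0.549] zmax 0.226
b [361. 312.] x [0.594 0.641] y [0.533 0.55 ] zmax 0.174
```

View pics/crop.png

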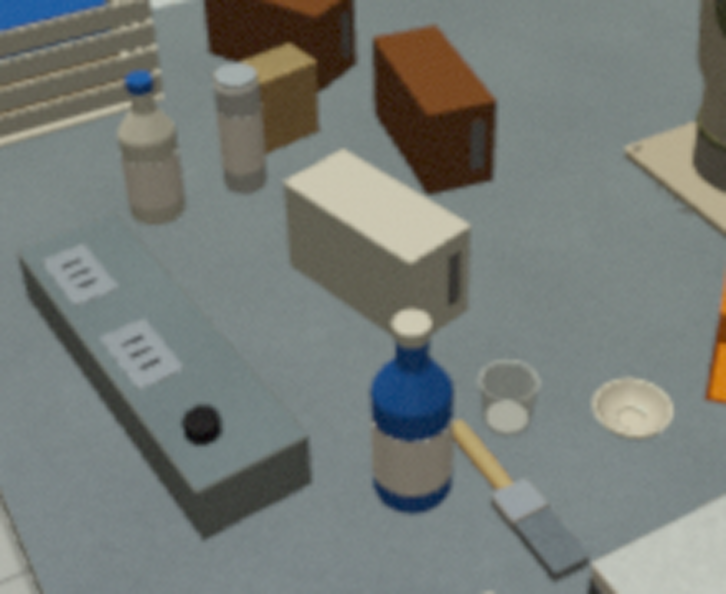

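The crop shows the white caddy lying on its long wall, with its floor side towards the console and its mouth towards the robot. Both views put its top at about 121 mm, so it is the right one. Next I turn the tool to the caddy's yaw (14.7°) and fly to the front of its mouth.

Call:
arm_command --plan '[0, 0, 0, 1, 1, 0, 0, 0, 0.09, 1, 0.055, -0.075, 0, 0, 1, 0.055, -0.075, 0, 0, 1, 0.055, -0.075, 0, 0, 1, 0.055, -0.075, 0, 0, 1, 0.055, -0.075, 0, 0, 1, 0.055, -0.075, 0, 0, 1, 0.055, -0.075, 0, 0, 1, 0.055, -0.075, 0, 0, 1, 0.055, -0.075, 0, 0, 1, 0.055, -0.075, 0, 0, 1]'

```text
time: 1.3
tcp_pos: [0.3975, -0.1482, 0.2226]
tcp_rot: [180.0, -0.0, 14.8]
force: [2.1, -0.7, 0.4]
width: 0.997
grasp_force: 0.0
```

Call:
arm_command --plan '[0.064, -0.075, 0, 0, 1, 0.064, -0.075, 0, 0, 1, 0, 0, 0.058, 0, 1, 0, 0, 0.058, 0, 1, 0, 0, 0.058, 0, 1, 0, 0, 0.058, 0, 1, 0, 0, 0, 0, 1]'

```text
time: 2.0
tcp_pos: [0.4376, -0.0609, 0.1035]
tcp_rot: [-179.8, 0.3, 14.8]
force: [-0.6, -0.7, -0.2]
width: 1.003
grasp_force: 0.0
```

Run:
```python
from h import *
a=imaging.camera("side");cv2.imwrite("pics/c.png",cv2.resize(a["image"][80:300,130:390],None,fx=3,fy=2.7));print(env.observe()["tcp_pos"])
```

```text
[ 0.43901128 -0.06094186  0.10568693]
```

View pics/c.png

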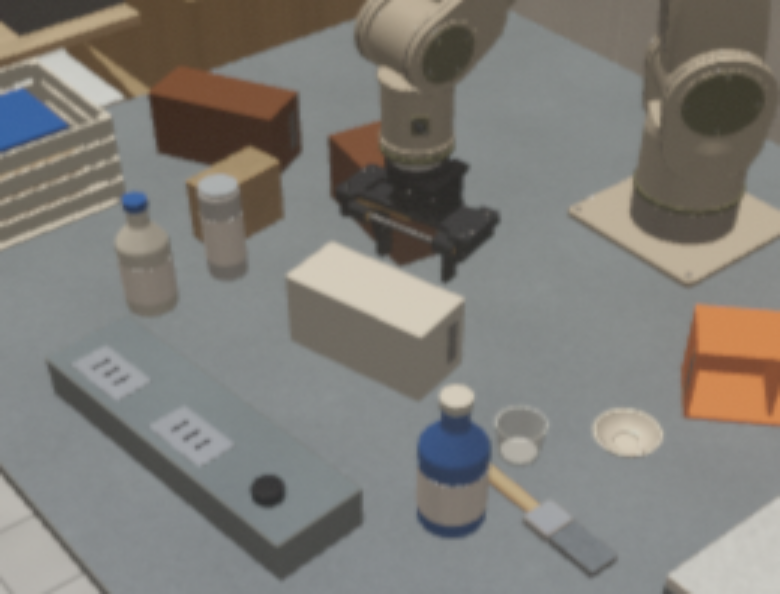

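The fingers hang in front of the mouth, parallel to the rim, with the tips about 15 mm below its top. I'll push slowly.

Call:
arm_command --plan '[0.014, 0, 0, 0, 1, 0.014, 0, 0, 0, 1, 0.014, 0, 0, 0, 1, 0.012, 0, 0, 0, 1, 0.012, 0, 0, 0, 1, 0.012, 0, 0, 0, 1, 0.012, 0, 0, 0, 1, 0.012, 0, 0, 0, 1, 0.012, 0, 0, 0, 1, 0.012, 0, 0, 0, 1, 0.012, 0, 0, 0, 1, 0.012, 0, 0, 0, 1]'

```text
time: 3.25
tcp_pos: [0.5133, -0.042, 0.1065]
tcp_rot: [180.0, -0.0, 14.7]
force: [0.1, -0.1, -0.7]
width: 1.003
grasp_force: 0.0
```

Run:
```python
from h import *
a=imaging.camera("side");cv2.imwrite("pics/d.png",cv2.resize(a["image"][80:300,130:390],None,fx=3,fy=2.7));print(env.observe()["tcp_pos"],env.observe()["force"])
```

```text
[ 0.51399948 -0.04170984  0.10663924] [1.08493    0.39061377 0.51958026]
```

View pics/d.png

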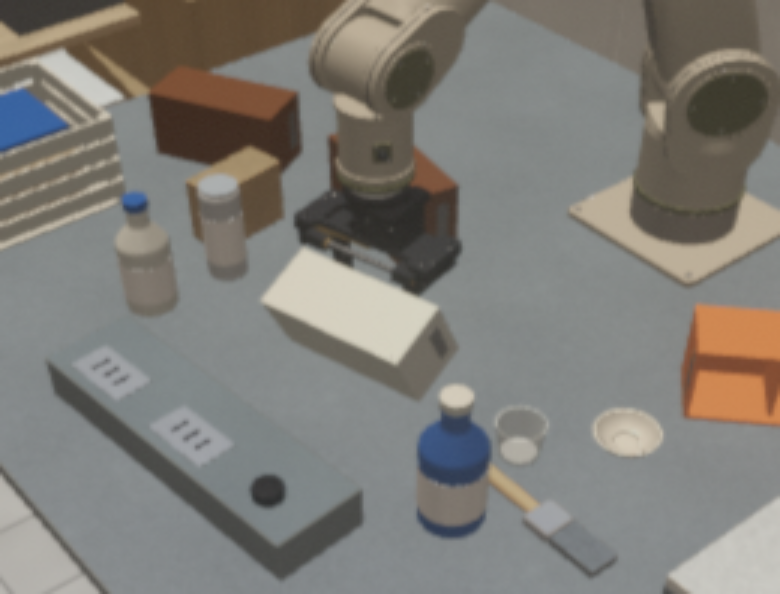

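The caddy is tilted about 20–25° and pivoting cleanly. I keep pushing.

Call:
arm_command --plan '[0.01, 0, 0, 0, 1, 0.01, 0, 0, 0, 1, 0.01, 0, 0, 0, 1, 0.01, 0, 0, 0, 1, 0.01, 0, 0, 0, 1, 0.01, 0, 0, 0, 1, 0.01, 0, 0, 0, 1, 0.01, 0, 0, 0, 1, 0, 0, 0, 0, 1, 0, 0, 0, 0, 1, 0, 0, 0, 0, 1]'

```text
time: 4.4
tcp_pos: [0.5512, -0.0321, 0.1065]
tcp_rot: [180.0, 0.0, 14.7]
force: [-0.0, 0.6, 0.3]
width: 1.001
grasp_force: 0.0
```

```bash
cat > m.py <<'E'
from h import *
import sys
a=imaging.camera("side");P=world(a);im=a["image"].astype(int)
s=env.observe();print(s["time"],s["tcp_pos"].round(4),s["force"].round(1))
cv2.imwrite(f"pics/{sys.argv[1]}.png",cv2.resize(a["image"][80:300,130:390],None,fx=3,fy=2.7))
# rim points of the standing caddy
for n in("side","scene"):
    a=imaging.camera(n);P=world(a);z=P[...,2]
    m=(z>.082)&(z<.1)&(P[...,0]>.5)&(P[...,0]<.76)&(P[...,1]>-.16)&(P[...,1]<.16)&(a["image"].min(-1)>110)
    q=P[m][:,:2].astype(np.float32)*1000
    if len(q)>20:
        r=cv2.minAreaRect(q);print(n,len(q),r,cv2.boxPoints(r).round().tolist())
E
python3 m.py e
```

```text
4.45 [ 0.5512 -0.0322  0.1065] [-0.4  0.3  0.8]
side 263 ((616.9113159179688, -14.975982666015625), (126.91661834716797, 203.77880859375), 14.80207347869873) [[530.0, 67.0], [582.0, -130.0], [704.0, -97.0], [652.0, 100.0]]
scene 288 ((617.4805908203125, -17.03753662109375), (125.10906219482422, 204.5374755859375), 14.31205940246582) [[532.0, 67.0], [582.0, -132.0], [703.0, -101.0], [653.0, 98.0]]
```

View pics/e.png

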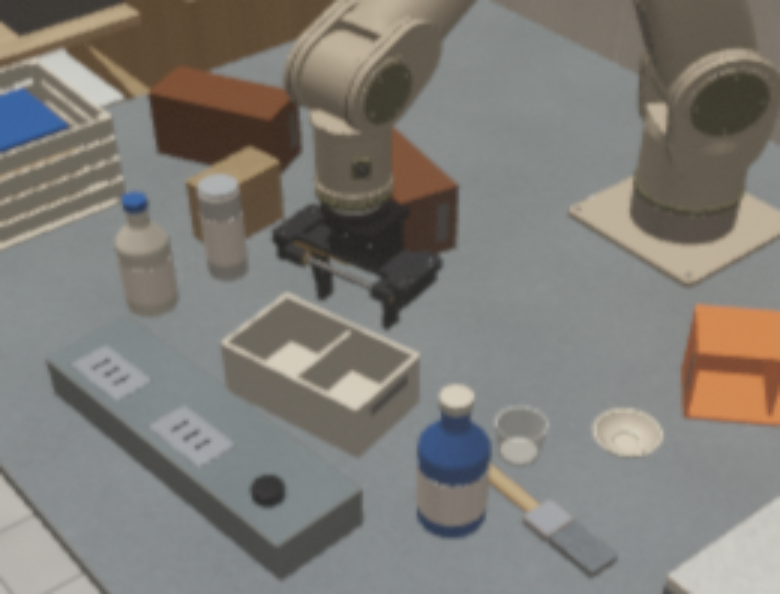

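The caddy stands on its floor, with its centre at about (617,-16) mm, yaw 14.6° and a gap of about 55 mm to the console. I back off, turn to the console's yaw (5.4°) and lower behind the front wall.

Call:
arm_command --plan '[-0.04, 0, 0, 0, 1, -0.04, 0, 0, 0, 1, 0, 0, 0, 1, 1, 0, 0, 0, 0.55, 1, 0, -0.026, 0, 0, 1, 0, 0, 0.04, 0, 1, 0, 0, 0.04, 0, 1, 0, 0, 0.04, 0, 1, 0.02, 0, 0, 0, 1, 0.01, 0, 0, 0, 1, 0, 0, 0, 0, 1]'

```text
time: 5.65
tcp_pos: [0.5281, -0.0271, 0.0477]
tcp_rot: [-180.0, -0.1, 5.5]
force: [0.1, 0.0, -0.1]
width: 1.0
grasp_force: 0.0
```

Call:
arm_command --plan '[0.01, 0, 0, 0, 1, 0.01, 0, 0, 0, 1, 0.01, 0, 0, 0, 1, 0.01, 0, 0, 0, 1, 0.01, 0, 0, 0, 1, 0.01, 0, 0, 0, 1, 0.01, 0, 0, 0, 1, 0.01, 0, 0, 0, 1, 0.01, 0, 0, 0, 1, 0.01, 0, 0, 0, 1, 0.01, 0, 0, 0, 1, 0.01, 0, 0, 0, 1]'

```text
time: 6.85
tcp_pos: [0.5865, -0.0224, 0.0465]
tcp_rot: [180.0, 0.0, 5.4]
force: [-2.1, 0.6, 0.8]
width: 1.001
grasp_force: 1.3
```

```bash
python3 m.py f
```

```text
6.9 [ 0.5873 -0.0223  0.0466] [ 0.7  0.7 -0.2]
side 234 ((656.9138793945312, -22.007652282714844), (126.98770904541016, 205.06057739257812), 4.124933242797852) [[586.0, 76.0], [601.0, -129.0], [728.0, -120.0], [713.0, 85.0]]
scene 261 ((657.6574096679688, -24.01557159423828), (121.95857238769531, 207.41989135742188), 5.206589221954346) [[588.0, 74.0], [606.0, -133.0], [728.0, -122.0], [709.0, 85.0]]
```

View pics/f.png

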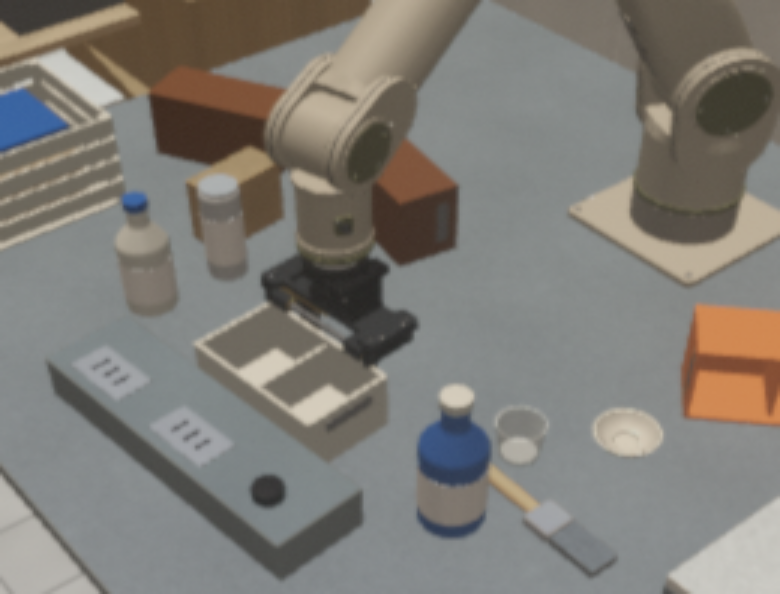

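The caddy is now parallel to the console, with about 13 mm left. I push on gently until the force rises.

Call:
arm_command --plan '[0.008, 0, 0, 0, 1, 0.008, 0, 0, 0, 1, 0.006, 0, 0, 0, 1, 0.004, 0, 0, 0, 1, 0, 0, 0, 0, 1]'

```text
time: 7.5
tcp_pos: [0.5972, -0.0211, 0.0463]
tcp_rot: [180.0, 0.3, 5.4]
force: [-13.9, 0.2, 8.8]
width: 1.0
grasp_force: 6.8
```

Call:
arm_command --plan '[0.004, 0, 0, 0, 1, 0.004, 0, 0, 0, 1, 0, 0, 0, 0, 1, 0, 0, 0, 0, 1]'

```text
time: 7.9
tcp_pos: [0.597, -0.0213, 0.0458]
tcp_rot: [179.9, 0.8, 5.4]
force: [-35.7, -1.8, 24.3]
width: 1.002
grasp_force: 18.0
```

The caddy is firmly seated: the force rose to 36 N with no further travel. I retreat straight back, raise the tool and check.

Call:
arm_command --plan '[-0.008, 0, 0, 0, 1, -0.02, 0, 0, 0, 1, -0.04, 0, 0, 0, 1, -0.06, 0, 0, 0, 1, 0, 0, -0.08, 0, 1, 0, 0, -0.08, 0, 1, 0, 0, -0.08, 0, 1, -0.08, 0, 0, 0, 1, 0, 0, 0, 0, 1, 0, 0, 0, 0, 1]'

```text
time: 8.9
tcp_pos: [0.4994, -0.0308, 0.1669]
tcp_rot: [179.9, -0.1, 5.4]
force: [0.6, -0.5, -0.3]
width: 1.003
grasp_force: 0.0
```

```bash
cat >> m.py <<'E'
    # front wall of the console and back wall of the caddy: profile of height along the console normal
    nrm=np.array([np.cos(np.radians(5.4)),np.sin(np.radians(5.4))]);s_=(P[...,:2]-[.731,-.023])@nrm;t_=(P[...,:2]-[.731,-.023])@[-nrm[1],nrm[0]]
    for lo in np.arange(-.08,.12,.04):
        k=(t_>lo)&(t_<lo+.04)&(abs(s_)<.05)&(a["depth"]>0)
        k1=k&(z>.084)&(z<.1);k2=k&(z>.066)&(z<.076)
        print(n,round(lo,2),"rim far",np.percentile(s_[k1],97).round(4) if k1.any() else None,"console near",np.percentile(s_[k2],3).round(4) if k2.any() else None)
E
python3 m.py g
```

```text
8.95 [ 0.4999 -0.0306  0.1667] [ 0.9 -0.2  0.8]
side 268 ((667.92724609375, -20.81555938720703), (126.48773193359375, 205.73773193359375), 4.589102268218994) [[597.0, 77.0], [613.0, -128.0], [739.0, -118.0], [723.0, 87.0]]
side -0.08 rim far -0.0006 console near -0.0036
side -0.04 rim far -0.0022 console near -0.0036
side 0.0 rim far -0.0008 console near -0.0443
side 0.04 rim far 0.0009 console near -0.0026
side 0.08 rim far -0.0016 console near -0.0345
scene 305 ((667.1819458007812, -22.106895446777344), (122.80132293701172, 205.37554931640625), 5.93028450012207) [[596.0, 74.0], [617.0, -131.0], [739.0, -118.0], [718.0, 86.0]]
scene -0.08 rim far -0.0022 console near -0.0041
scene -0.04 rim far -0.0023 console near -0.0041
scene 0.0 rim far -0.0025 console near -0.0398
scene 0.04 rim far -0.0029 console near -0.004
scene 0.08 rim far -0.0028 console near -0.0419
```

View pics/g.png

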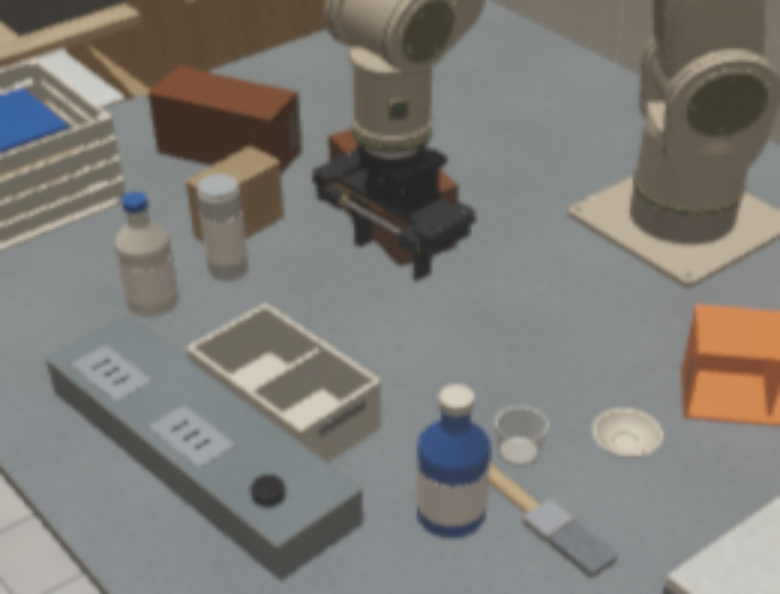

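The back wall is flush with the console front along its whole width, the bystanders have not moved and the arm is clear. I hand in.

```bash
python3 -c "
from workcell import env
print(env.finish_job())"
```

```text
the job is handed in; nothing more can be done
None
```

The white caddy stands on its floor with its whole back wall flat against the console front (camera-measured gap within about 3 mm); nothing else on the counter visibly moved, the arm is clear, and the job was handed in at about 9 s with no verdict returned.

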